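Turn the parts carousel to the sleeve

ROBOT

A 6-joint arm with a two-finger parallel gripper is mounted at the origin on the work surface. World frame = base frame: x ahead of the robot, y to its left, z up, the work surface at z = 0. Lengths are in m, angles in rad, forces in N, time in s.
With the tool pointing down it reaches from about 0.25 to 0.8 m from the base axis. Payload 3.9 kg.
Tool frame: the origin (TCP) lies midway between the tips of the shut fingers; the grasp point (between the pads) lies 19 mm behind it; z points along the fingers, y is the direction in which the jaws open and shut (so a half turn about z gives the same grasp; the last joint's range is limited). The gripper opens to 85 mm and grips with 20 to 120 N. Pads are 22 mm wide; open, the fingers measure 114 mm over their backs; the gripper's body (76 mm by 85 mm) begins 54 mm behind the grasp point. The pads swing forward as they close: fully open they stand 13 mm farther back than shut.
Start: joints at [-1.131, 0.26, -0.138, 1.173, 0, 1.571], TCP at [0.224, -0.475, 0.231] pointing down, gripper open.
Joint ranges: [-2.78, 2.78], [-0.83, 1.72], [-1.28, 1.37], [-1.9, 2.12], [-1.57, 1.48], [-3.14, 3.14]. Speed limits (rad/s): [2.57, 2.57, 3.14, 3.14, 3.14, 3.14].

INTERFACE

Orientations are given as a unit quaternion [x, y, z, w].
In Python, from plant import * gives the robot as it stands.
- The arm moves only by the shell command python3 -m crank 'ROWS' [OPENING] [FORCE]. ROWS is a JSON object of lists of equal length, an entry for each row: "offset": the shift along the tool's x, y, z in m, a list of three; "twist": the turn, a rotation vector about the tool's x, y, z in rad, a list of three. A call has 1 to 5 rows; each row shifts and turns the pose as measured when the row begins, along the tool's axes as they then stand; what a row does not reach is not made up. A row lasts 1/8 s, in which the tool goes at most 62.5 mm and 10.7 degrees, less where a joint would pass 70% of its speed; a pose out of reach is approached as far as the arm can. A call is refused whole if a number of a shift passes 0.0625 or a number of a turn 0.188, either way. A call with a gripper value outside its range is refused whole. OPENING is the opening, from 0 (shut) to 1 (fully open), set as the call begins (- or left out, the last holds). The fingers move at their own pace and stop on an object; FORCE is the grip in N (left out, the last holds). Time passes only in rows, so rows that do not move let the fingers close. It gives the time, the measured TCP pose, the force and the opening at its end, in the units of the state.
- get_state(): the state, without advancing time (a new reading comes with each control period).
- camera(name): name is "side" or "top" or "wrist"; returns a dict with "image" (480x640x3 uint8, red, green, blue), "vertical_fov" (degrees; the focal length in pixels is half the picture's height over the tangent of half this angle, whatever the lens; pixels are square), "cx", "cy" (the principal point, pixels), "R" (3x3) and "t" (3): a world point X has camera coordinates R X + t. Camera axes: x right, y down, z forward; pixel columns grow to the right and rows downward; lengths in m; the calibration is good to about 2 mm. A picture is of the moment at which its call begins. There is no depth.
- close_job(): hands the job in, once; it reports no verdict.
Trained networks look in a picture, given as the dict that the camera call returned (one of the last four; its "shot" number tells which), for a name from the list of things; names that differ only in an ending like _2 or _b are one class to them, and where a whole thing is asked for, a point or a joint stands for the part that bears it (a point fixed in the world has none). Each returns a list of dicts, best first, with "score" (0 to 1); they miss things now and then, are a little off and sometimes report something else, mostly with a low value. They report only what shows in the picture. A call takes as long as a camera call. They do not tell look-alikes from the thing itself.
- silhouettes(picture, target): "pixels" (480x640 bool, what is visible of it) and "bbox" ([left, top, right, bottom] in pixels, round what is visible of it).
The state is a dict: "time_s": time; "joint_pos": joint angles; "joint_vel": joint speeds; "tau": joint torques, N m; "eef_pos": TCP position; "orientation": TCP orientation; "force": force on the tool from outside, world axes, zero at the start; "moment": the same for the moment, N m; "width": opening from 0.0 (shut) to 1.0 (fully open).
Only numpy, scipy, OpenCV 4.12 (cv2) and the standard library are available. Lean on these libraries where they do the work, as an engineer would, in place of code of your own. Each camera call takes 0.05 s, during which the arm holds its last target. There are 200 camera calls.

TASK

Gently push the parts carousel round by its rim or rim pegs, with the fingers and without gripping anything, until the open steel sleeve (the tube) stands at the front, in line with the pointer ridge on the fixed tongue, then let go and leave the carousel at rest. Do not touch or lift the parts that stand in the bays; they ride along upright. Leave the things around the carousel where they are.

Things in the scene. Friction and masses are not known exactly. Their poses are not given: they have to be found in the camera images.
- stand: The fixed dark round foot (140 mm diameter, 20 mm high) under the parts carousel; cannot move. Origin on the bench at the turning axis; z up. Its own -x axis (towards the robot's side, yawed up to 25 degrees either way) is the front, where the pointer tongue sticks out.
- pointer (a point): Middle of the top of the pointer: a ridge 6 mm wide, 40 mm long, pointing at the turning axis from 160 mm away, top 24 mm above the bench, on a flat aluminium tongue 34 mm wide that sticks out from under the tray to 185 mm from the axis. Fixed to the stand.
- carousel: Dark grey round tray, radius 112 mm, upper face 34 mm above the bench, turning either way without stops on the stand's vertical axis; origin on the axis at its underside (22 mm up), yaw turns with it. About 2 to 5 N at the rim turns it; it stays where left. Five equal bays, centres 62 mm from the axis at 180, 252, 324, 36 and 108 degrees in its frame, between thin partitions with tops 56 mm above the bench.
- peg (a point): Top of one of five equal upright black push pegs on the tray's rim (this one at 0 degrees in the tray's frame; the others at 72, 144, 216 and 288). Each is 16 mm in diameter, 115 mm from the axis, rises 42 mm from the tray to 76 mm above the bench, and stands on a round ear of the tray that reaches 130 mm from the axis.
- hub (a point): Top centre of the tray's plain middle post, on the turning axis: radius 16 mm, top 100 mm above the bench. Turns with the tray.
- sleeve_mid (a point): Centre (half-way up) of the steel sleeve standing loose in one of the bays: a plain open tube, 42 mm outside, 26 mm bore, 45 mm high, the only part with a hole through it. z is its axis. Its bay differs each time.
- bolt_mid (a point): Half-way up the steel bolt standing on its hexagon head in a bay: head 40 mm over the corners and 14 mm high, shank 16 mm diameter, 50 mm high in all.
- pulley_mid (a point): Half-way up the solid steel grooved pulley in a bay: 44 mm diameter, V groove round it, small boss on top, 36 mm high in all.
- block_mid (a point): Centre of the square steel block in a bay: 34 x 34 mm, 40 mm high.
- jar: Bystander: translucent plastic jar with white lid, 80 mm diameter, 110 mm high, on the bench; origin at the centre of its underside.
- carton: Bystander: closed cardboard carton 130 x 90 mm, 60 mm high, on the bench; origin at the centre of its underside.
- wrench: Bystander: steel wrench about 180 mm long lying on the bench to one side of the carousel, along its own x.
- tape: Bystander: roll of brown tape lying flat, 90 mm diameter, 24 mm high; origin at the centre of its underside.
Things that resemble listed ones, but are neither listed nor needed, are in the scene too. Leave any blue, brown or orange look-alike of the part that bears pulley_mid alone.

How it is judged:
On the way, in this order (a step that is already met when the one before it is completed fails the run):
1. a finger pushes the carousel (contact force between the fingers and carousel above 0.3 N), for 0.02 s.
2. the sleeve comes to stand at the front, in line with the pointer (y of sleeve_mid in the frame of stand between -0.012 and 0.012 m and x of sleeve_mid in the frame of stand below -0.03 m), for 0.1 s.
At the end, for the whole second after the job is handed in: The sleeve stands on the pointer's side of the carousel, its centre within 12 mm sideways of the pointer's line, and is at rest with the tray; all four parts stand upright on the tray (all of step 2 and horizontal distance between each of sleeve_mid, bolt_mid, pulley_mid, block_mid and carousel below 0.095 m and height (world z) of sleeve_mid between 0.0485 and 0.0645 m and angle between each of sleeve_mid, bolt_mid, pulley_mid, block_mid's own z axis and vertical below 0.2 rad and height (world z) of bolt_mid between 0.051 and 0.067 m and height (world z) of pulley_mid between 0.044 and 0.06 m and height (world z) of block_mid between 0.046 and 0.062 m and angular speed of carousel below 0.05 rad/s and linear speed of sleeve below 0.02 m/s); the robot touches nothing.
It fails at once if a part in a bay is lifted more than 15 mm or tipped over (height (world z) of sleeve_mid above 0.0715 m or height (world z) of bolt_mid above 0.074 m or height (world z) of pulley_mid above 0.067 m or height (world z) of block_mid above 0.069 m or angle between any of sleeve_mid, bolt_mid, pulley_mid, block_mid's own z axis and vertical above 0.5 rad).
It fails at once if the robot touches a part in a bay (contact force between any of the fingers, the arm and sleeve above 1 N or contact force between any of the fingers, the arm and bolt above 1 N or contact force between any of the fingers, the arm and pulley above 1 N or contact force between any of the fingers, the arm and block above 1 N).
It fails at once if the carousel is flung round (over 3 rad/s) or pushed with more than 30 N (angular speed of carousel above 3 rad/s or contact force between any of the fingers, the arm and carousel above 30 N).
It fails at once if a bystander is moved more than 20 mm (distance of any of jar, carton, wrench, tape from where it was at the start of the episode above 0.02 m).
It also fails if it takes over 48 s, if anything falls off the work surface, if the arm or the gripper's body presses on something with over 40 N, if the wrist force passes 120 N, or if a joint passes its speed limit or range.

## Working session

There is one attempt and no reset: what is moved stays moved. The work goes in short steps, Python scripts to look and compute and a shell command to move; the robot and the scene stay as the last step left them, time stands still between calls to the robot, and variables do not carry over. Pictures are saved under pics/ and viewed, about 8 in all and at most 12, crops included, and the job is handed in when it is done.

```bash
mkdir -p pics; ls; python3 - <<'E'
from plant import *
import cv2
for n in ["top","side"]:
    p=camera(n); cv2.imwrite(f"pics/{n}0.png",p["image"][:,:,::-1])
    print(n,p["vertical_fov"],p["cx"],p["cy"],p["R"],p["t"])
s=get_state(); print(s["time_s"],s["eef_pos"],s["orientation"],s["width"])
E
```

```text
pics
top 54.136224386413524 315.2167962879777 243.43560024872932 [[ 0.02167389 -0.99935682 -0.0285689 ]
 [-0.99764588 -0.01975952 -0.06566774]
 [ 0.065061    0.02992492 -0.99743249]] [0.05870019 0.56138811 1.07038358]
side 54.52701502068821 320.83536680900875 240.66882740993123 [[-0.99436157 -0.1053441   0.01215276]
 [-0.07976091  0.66746821 -0.74035423]
 [ 0.06988037 -0.73714911 -0.67210708]] [0.56099704 0.07674334 1.20820097]
0.1 [ 0.22326896 -0.4744777   0.23053981] [ 9.75921297e-01  2.18121159e-01 -1.98137683e-04 -8.62339002e-04] 0.9955633601609597
```

View pics/top0.png

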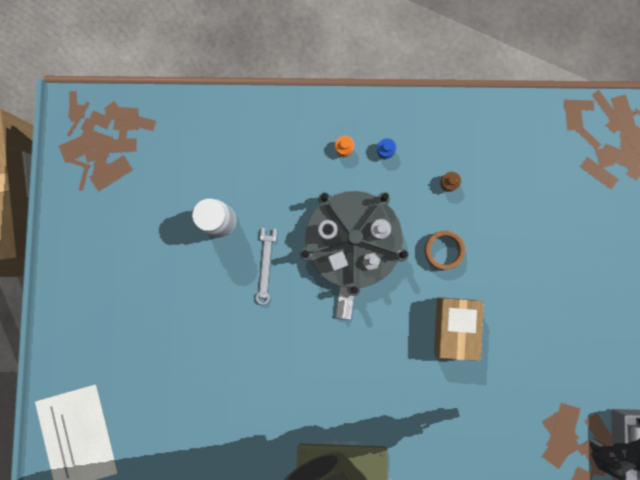

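View pics/side0.png

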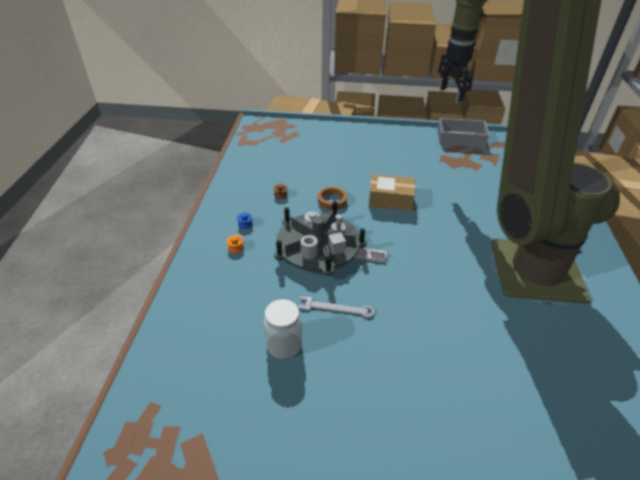

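```bash
cat > h.py <<'E'
from plant import *
import cv2, numpy as np
def ray(p,u,v,z):
    f=240/np.tan(np.radians(p["vertical_fov"])/2); R=np.array(p["R"]); t=np.array(p["t"])
    c=-R.T@t; d=R.T@np.array([(u-p["cx"])/f,(v-p["cy"])/f,1]); return c+d*(z-c[2])/d[2]
def cen(p,n,k=6):
    out=[]
    for s in silhouettes(p,n)[:k]:
        b=s["bbox"]; m=cv2.moments(s["pixels"].astype(np.uint8)); out.append((round(s["score"],2),[round(x) for x in b],m["m10"]/m["m00"],m["m01"]/m["m00"]))
    return out
E
python3 - <<'E'
from h import *
p=camera("top")
for n in ["sleeve_mid","bolt_mid","pulley_mid","block_mid","jar","carton","wrench","tape"]: 
    for o in cen(p,n): print(n,o[0],o[1],ray(p,o[2],o[3],.06)[:2].round(3))
P=np.array([ray(p,u,v,.076)[:2] for u,v in [(324,197),(385,197),(404,255),(354,290),(305,254)]])
c=P.mean(0); print("c",c.round(3),"hub",ray(p,355,237,.1).round(3))
for q in P: print(q.round(3),np.linalg.norm(q-c).round(3),np.degrees(np.arctan2(*(q-c)[::-1])).round(1))
for u,v,z in [(328,229,.079),(345,318,.022),(348,295,.024)]:
    q=ray(p,u,v,z)[:2]-c; print(u,v,q.round(3),np.degrees(np.arctan2(q[1],q[0])).round(1))
im=p["image"][180:330,280:430,::-1]; cv2.imwrite("pics/c.png",cv2.resize(im,None,fx=4,fy=4,interpolation=2))
E
```

```text
sleeve_mid 0.59 [321, 219, 337, 240] [0.59  0.041]
bolt_mid 0.73 [297, 194, 410, 299] [ 0.57  -0.016]
bolt_mid 0.67 [364, 254, 380, 273] [ 0.52  -0.056]
pulley_mid 0.86 [378, 142, 396, 157] [ 0.775 -0.087]
pulley_mid 0.76 [439, 175, 463, 193] [ 0.702 -0.23 ]
pulley_mid 0.67 [372, 222, 390, 241] [ 0.593 -0.076]
pulley_mid 0.66 [334, 138, 349, 154] [0.779 0.008]
block_mid 0.58 [332, 253, 349, 273] [0.52  0.018]
block_mid 0.29 [317, 219, 336, 240] [0.589 0.042]
jar 0.8 [191, 199, 238, 238] [0.612 0.297]
carton 0.79 [436, 299, 485, 363] [ 0.377 -0.25 ]
wrench 0.95 [254, 231, 276, 304] [0.51  0.179]
tape 0.81 [424, 232, 466, 272] [ 0.548 -0.219]
c [ 0.569 -0.017] hub [ 0.57  -0.017  0.1  ]
[0.66  0.051] 0.114 37.1
[ 0.662 -0.083] 0.114 -35.4
[ 0.535 -0.126] 0.114 -107.4
[ 0.456 -0.018] 0.113 -179.4
[0.533 0.091] 0.114 108.7
328 229 [0.019 0.058] 71.6
345 318 [-0.179  0.015] 175.1
348 295 [-0.126  0.01 ] 175.7
```

View pics/c.png

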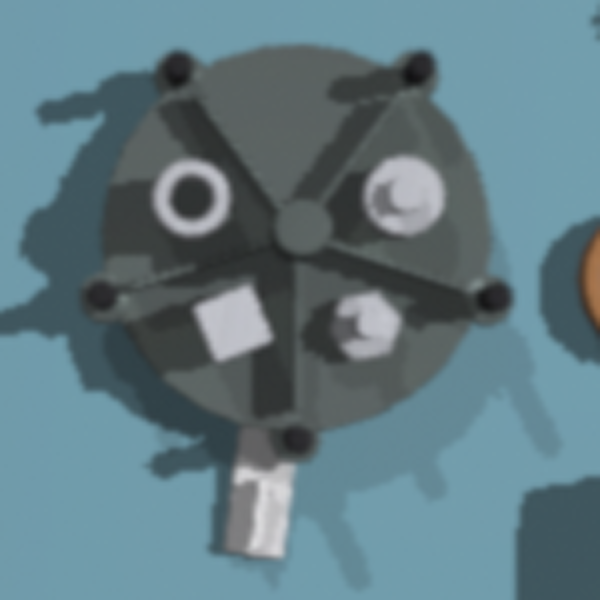

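```bash
python3 -m crank '{"offset":[[0.04,-0.035,0],[0.04,-0.035,0],[0.04,-0.035,0],[0.04,-0.035,0],[0.04,-0.035,0]],"twist":[[0,0,0],[0,0,0],[0,0,0],[0,0,0],[0,0,0]]}' 0 20
python3 -m crank '{"offset":[[0,0,0],[0,0,0]],"twist":[[0,0,0.15],[0,0,0.15]]}'
cat >> h.py <<'E'
from scipy.spatial.transform import Rotation as Rn
C=np.array([.569,-.017])
def st(goal=None):
    s=get_state(); R=Rn.from_quat(s["orientation"]).as_matrix(); e=np.array(s["eef_pos"])
    d=e[:2]-C
    print("t",round(s["time_s"],2),"e",e.round(4),"w",round(s["width"],2),"j",np.round(s["joint_pos"],2),"F",np.round(s["force"],1))
    print("toolx",R[:,0].round(3),"yaw",np.degrees(np.arctan2(R[1,0],R[0,0])).round(1),"z",R[:,2].round(3),"r",np.hypot(*d).round(4),"ang",np.degrees(np.arctan2(d[1],d[0])).round(1))
    if goal is not None: print("togo tool",(R.T@(np.array(goal)-e)).round(4))
E
python3 -c "
from h import *
st([.455,.0135,.15])"
```

```text
time_s: 1.18
eef_pos: [0.3332, -0.2295, 0.2312]
orientation: [0.977, 0.214, 0.001, 0.002]
force: [0.8, -0.6, -0.6]
width: 0.005
time_s: 1.42
eef_pos: [0.3346, -0.2256, 0.2317]
orientation: [0.998, 0.065, 0.002, 0.002]
force: [-0.8, -1.1, 0.2]
width: -0.002
t 1.43 e [ 0.3346 -0.2256  0.2317] w -0.0 j [-0.59  0.05 -0.4   1.12  0.    2.42] F [-0.8 -1.1  0.2]
toolx [0.991 0.13  0.004] yaw 7.5 z [ 0.005 -0.003 -1.   ] r 0.3138 ang -138.3
togo tool [ 0.1503 -0.2216  0.0815]
```

```bash
python3 -m crank '{"offset":[[0,0,0],[0,0,0],[0,0,0],[0,0,0],[0,0,0]],"twist":[[0,0,-0.16],[0,0,-0.16],[0,0,-0.16],[0,0,-0.16],[0,0,-0.16]]}'
python3 -m crank '{"offset":[[0,0,0],[0,0,0],[0,0,0]],"twist":[[0,0,-0.16],[0,0,-0.16],[0,0,-0.16]]}'
python3 -c "
from h import *
st([.455,.0155,.12])"
```

```text
time_s: 2.05
eef_pos: [0.3349, -0.2249, 0.2324]
orientation: [0.888, 0.461, 0.002, 0.003]
force: [1.1, -0.2, 0.3]
width: -0.0
time_s: 2.42
eef_pos: [0.335, -0.2249, 0.2328]
orientation: [0.747, 0.665, 0.001, 0.004]
force: [-0.5, 0.1, 0.1]
width: 0.004
t 2.42 e [ 0.335  -0.2249  0.2328] w 0.0 j [-0.59  0.04 -0.4   1.12  0.    1.1 ] F [-0.5  0.1  0.1]
toolx [ 0.117  0.993 -0.004] yaw 83.3 z [ 0.007 -0.004 -1.   ] r 0.313 ang -138.4
togo tool [0.2532 0.0903 0.1126]
```

```bash
python3 -m crank '{"offset":[[0.05,0.018,0.01],[0.05,0.018,0.015],[0.05,0.018,0.02],[0.05,0.018,0.02],[0.05,0.018,0.02]],"twist":[[0,0,0],[0,0,0],[0,0,0],[0,0,0],[0,0,0]]}'
python3 -m crank '{"offset":[[0,0,0]],"twist":[[0,0,0.14]]}'
python3 - <<'E'
from h import *
st([.455,.0155,.05])
p=camera("top"); a=p["image"][150:330,250:450,::-1]
q=camera("side"); b=q["image"][170:350,230:430,::-1]
cv2.imwrite("pics/d.png",cv2.resize(np.hstack([a,b]),None,fx=2,fy=2,interpolation=2))
E
```

```text
time_s: 3.05
eef_pos: [0.4612, 0.0139, 0.1485]
orientation: [0.75, 0.661, 0.004, 0.009]
force: [1.0, -0.9, 0.6]
width: -0.002
time_s: 3.18
eef_pos: [0.462, 0.017, 0.1472]
orientation: [0.794, 0.607, 0.004, 0.008]
force: [-0.2, -0.9, -0.1]
width: 0.0
t 3.17 e [0.462  0.017  0.1472] w 0.0 j [ 0.04  0.2  -0.45  0.9  -0.01  1.88] F [-0.2 -0.9 -0.1]
toolx [ 0.262  0.965 -0.003] yaw 74.8 z [ 0.016 -0.008 -1.   ] r 0.1123 ang 162.4
togo tool [-0.0029 -0.0081  0.0971]
```

View pics/d.png

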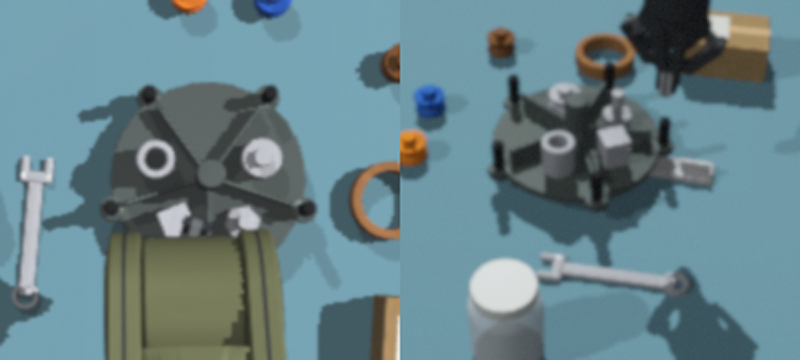

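```bash
python3 -m crank '{"offset":[[0,-0.007,0.03],[0,0,0.035],[0,0,0.03]],"twist":[[0,0,0],[0,0,0],[0,0,0]]}'
python3 -m crank '{"offset":[[-0.01,0,0],[-0.01,0,0]],"twist":[[0,0,0],[0,0,-0.06]]}'
python3 -c "
from h import *
st([.455,.0155,.05])"
```

```text
time_s: 3.65
eef_pos: [0.4599, 0.0146, 0.0545]
orientation: [0.792, 0.61, 0.008, 0.012]
force: [-0.0, 0.4, -0.8]
width: 0.0
time_s: 3.9
eef_pos: [0.4534, -0.0057, 0.0543]
orientation: [0.772, 0.635, 0.007, 0.01]
force: [2.1, 3.3, -0.2]
width: -0.0
t 3.9 e [ 0.4534 -0.0057  0.0543] w -0.0 j [-0.01  0.28 -0.63  0.64 -0.01  1.76] F [ 2.1  3.3 -0.2]
toolx [ 0.193  0.981 -0.002] yaw 78.9 z [ 0.024 -0.007 -1.   ] r 0.1161 ang 174.4
togo tool [ 0.0211 -0.0027  0.0042]
```

```bash
python3 -m crank '{"offset":[[-0.01,0,0],[-0.01,0,0],[-0.01,0,0],[-0.01,0,0],[-0.01,0,0]],"twist":[[0,0,-0.1],[0,0,-0.1],[0,0,-0.1],[0,0,-0.1],[0,0,-0.1]]}'
python3 -c "
from h import *
st()"
```

```text
time_s: 4.53
eef_pos: [0.4518, -0.0568, 0.0606]
orientation: [0.583, 0.813, 0.009, 0.009]
force: [-0.2, 2.8, -2.2]
width: -0.001
t 4.53 e [ 0.4518 -0.0568  0.0606] w -0.0 j [-0.13  0.28 -0.61  0.66  0.01  1.11] F [-0.2  2.8 -2.2]
toolx [-0.321  0.947 -0.004] yaw 108.7 z [ 0.025  0.004 -1.   ] r 0.1238 ang -161.2
```

```bash
python3 -m crank '{"offset":[[-0.01,0.002,0.002],[-0.01,0.002,0.002],[-0.01,0.002,0.002],[-0.01,0.002,0.002],[-0.01,0.002,0.001]],"twist":[[0,0,-0.088],[0,0,-0.088],[0,0,-0.088],[0,0,-0.088],[0,0,-0.088]]}'
python3 - <<'E'
from h import *
st()
p=camera("top"); a=p["image"][150:330,250:450,::-1]
q=camera("side"); b=q["image"][170:350,230:430,::-1]
cv2.imwrite("pics/e.png",cv2.resize(np.hstack([a,b]),None,fx=2,fy=2,interpolation=2))
E
```

```text
time_s: 5.15
eef_pos: [0.4763, -0.1, 0.0589]
orientation: [0.384, 0.923, 0.006, 0.006]
force: [-4.0, 0.5, -0.5]
width: 0.0
t 5.15 e [ 0.4763 -0.1     0.0589] w 0.0 j [-0.21  0.33 -0.53  0.69  0.01  0.58] F [-4.   0.5 -0.5]
toolx [-0.705  0.709 -0.007] yaw 134.8 z [ 0.016  0.006 -1.   ] r 0.1245 ang -138.2
```

View pics/e.png

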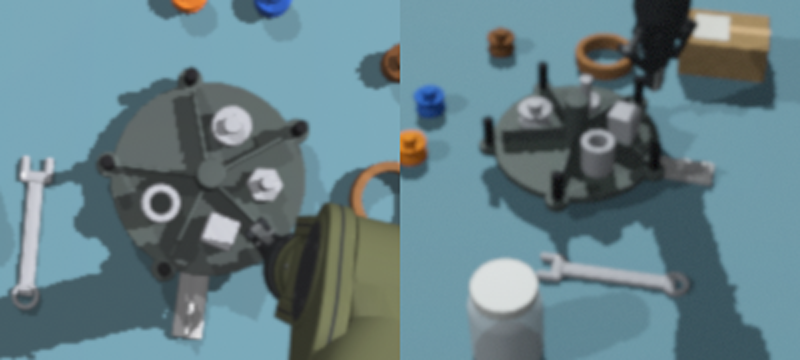

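```bash
python3 -m crank '{"offset":[[-0.01,0.003,0.002],[-0.01,0.003,0.002],[-0.01,0.003,0.002],[-0.01,0.002,0.002],[-0.01,0.002,0.001]],"twist":[[0,0,-0.085],[0,0,-0.085],[0,0,-0.085],[0,0,-0.085],[0,0,-0.085]]}'
cat >> h.py <<'E'
def meas():
    p=camera("top")
    for o in cen(p,"sleeve_mid",2):
        b=o[1]; q=ray(p,o[2],o[3],.07)[:2]-C; print("sleeve",o[0],b,q.round(3),np.degrees(np.arctan2(q[1],q[0])).round(1))
    return p
E
python3 - <<'E'
from h import *
st(); meas()
E
```

```text
time_s: 5.88
eef_pos: [0.5146, -0.1258, 0.0545]
orientation: [0.182, 0.983, -0.002, 0.001]
force: [-3.0, -2.3, -0.0]
width: 0.002
t 5.88 e [ 0.5146 -0.1258  0.0545] w 0.0 j [-0.24  0.4  -0.43  0.74 -0.    0.13] F [-3.  -2.3 -0. ]
toolx [-0.934  0.358 -0.004] yaw 159.0 z [ 0.002 -0.005 -1.   ] r 0.1217 ang -116.6
sleeve 0.65 [190, 203, 240, 240] [0.041 0.312] 82.5
sleeve 0.61 [330, 252, 346, 272] [-0.047  0.034] 144.0
```

```bash
python3 -m crank '{"offset":[[-0.01,0.002,0.001],[-0.01,0.002,0.001],[-0.01,0.002,0.001],[-0.01,0.002,0.001],[-0.01,0.002,0.001]],"twist":[[0,0,-0.085],[0,0,-0.085],[0,0,-0.085],[0,0,-0.085],[0,0,-0.085]]}'
python3 - <<'E'
from h import *
st(); meas()
E
```

```text
time_s: 6.6
eef_pos: [0.5607, -0.1282, 0.0522]
orientation: [-0.028, 1.0, -0.004, -0.002]
force: [-3.4, -2.1, 1.1]
width: 0.0
t 6.6 e [ 0.5607 -0.1282  0.0522] w 0.0 j [-0.22  0.47 -0.31  0.79 -0.01 -0.28] F [-3.4 -2.1  1.1]
toolx [-0.998 -0.055  0.003] yaw -176.8 z [-0.003 -0.008 -1.   ] r 0.1115 ang -94.3
sleeve 0.72 [338, 255, 356, 276] [-0.058  0.012] 168.1
```

```bash
python3 -m crank '{"offset":[[-0.007,0,0],[-0.007,0,0],[0,0,0]],"twist":[[0,0,-0.06],[0,0,-0.06],[0,0,0]]}'
python3 - <<'E'
from h import *
st(); p=meas()
a=p["image"][180:330,280:430,::-1]; cv2.imwrite("pics/f.png",cv2.resize(a,None,fx=4,fy=4,interpolation=2))
E
```

```text
time_s: 7.08
eef_pos: [0.5747, -0.127, 0.0532]
orientation: [-0.084, 0.996, -0.004, -0.001]
force: [-0.0, 0.7, 0.5]
width: 0.002
t 7.08 e [ 0.5747 -0.127   0.0532] w 0.0 j [-0.21  0.49 -0.27  0.8  -0.01 -0.38] F [-0.   0.7  0.5]
toolx [-0.986 -0.166  0.002] yaw -170.4 z [-0.001 -0.007 -1.   ] r 0.1102 ang -87.1
sleeve 0.73 [340, 256, 360, 277] [-0.06   0.006] 174.4
sleeve 0.32 [367, 212, 380, 228] [ 0.046 -0.042] -41.8
```

View pics/f.png

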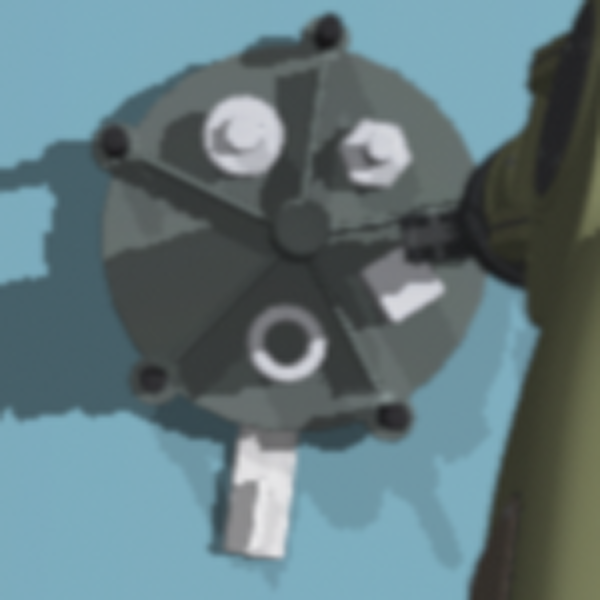

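```bash
python3 -m crank '{"offset":[[0.004,-0.005,0],[0,-0.02,0],[0,-0.025,0],[0,0,-0.05],[0,0,-0.05]],"twist":[[0,0,0],[0,0,0],[0,0,0],[0,0,0],[0,0,0]]}'
python3 -m crank '{"offset":[[0,-0.05,-0.03],[0,-0.05,0],[0,0,0],[0,0,0]],"twist":[[0,0,0],[0,0,0],[0,0,0],[0,0,0]]}'
python3 - <<'E'
from h import *
st(); p=meas()
a=p["image"][180:330,280:430,::-1]; cv2.imwrite("pics/g.png",cv2.resize(a,None,fx=4,fy=4,interpolation=2))
q=ray(p,280+287/4,180+342/4,.079)[:2]-C
print(q)
for n in ["jar","carton","wrench","tape"]:
    for o in cen(p,n,1): print(n,o[1])
E
```

```text
time_s: 7.8
eef_pos: [0.5766, -0.1813, 0.1523]
orientation: [-0.081, 0.997, -0.003, -0.003]
force: [0.3, -0.7, 0.3]
width: 0.002
time_s: 8.3
eef_pos: [0.5964, -0.2886, 0.1902]
orientation: [-0.079, 0.997, -0.006, 0.002]
force: [-0.8, 0.7, 0.2]
width: 0.002
t 8.3 e [ 0.5964 -0.2886  0.1902] w 0.0 j [-0.45  0.51  0.14  1.19 -0.01 -0.61] F [-0.8  0.7  0.2]
toolx [-0.987 -0.158 -0.004] yaw -170.9 z [ 0.006 -0.011 -1.   ] r 0.273 ang -84.2
sleeve 0.76 [342, 258, 361, 277] [-0.06   0.006] 174.5
[-0.05948493  0.0047939 ]
carton [436, 299, 481, 362]
wrench [258, 231, 277, 304]
tape [425, 232, 465, 270]
```

View pics/g.png

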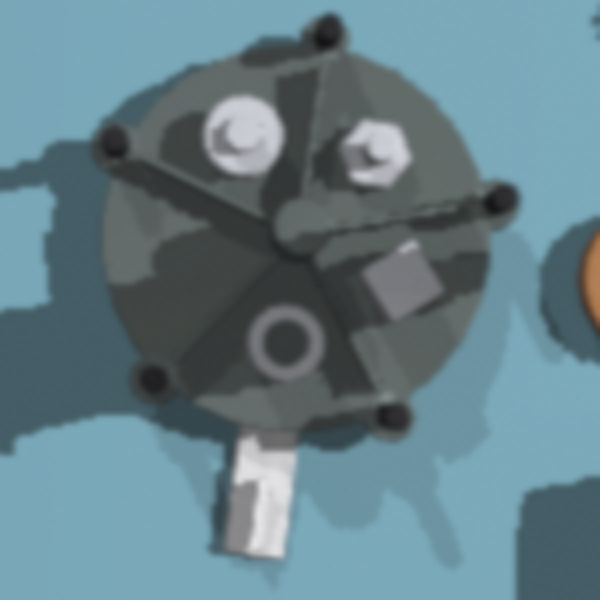

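```bash
python3 -c "
from plant import *
print(close_job())"
```

```text
the job is handed in; nothing more can be done
None
```

I pushed one rim peg with the shut fingers and turned the carousel about 103° counter-clockwise, until the sleeve stood at the front. I then backed the fingers off and handed the job in at about 8.3 s.

- **Alignment:** the last picture puts the sleeve at 174.5° round the axis and the pointer at about 175.4°. That is about 1 mm sideways, or a few mm with camera error, against the 12 mm allowed.
- **At rest:** the sleeve read the same before and after I let go.
- **Parts:** all four looked upright in the last picture. Measured tool forces stayed around 4 N at most. I had no direct reading of whether the fingers touched a part in a bay.
- **Bystanders:** the carton, wrench and tape were within about 4 pixels (roughly 8 mm) of where they started. The detector did not report the jar in the last picture. A mid-run detection matched its starting place, and the arm never went near it.

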